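# Clamp a tappet in a strap fixture with a clutch knob

### The arm

A 7-joint arm with a two-finger parallel gripper is mounted at the origin on a cart in front of the work surface, level with it; the furniture and walls round the work are solid. World frame = base frame: x ahead of the robot, y to its left, z up, the work surface at z = 0. Lengths are in m, angles in rad, forces in N, time in s.
With the tool pointing down it reaches from about 0.4 to 0.85 m from the base axis. Payload 10.4 kg.
Tool frame: the origin (TCP) lies on the centre line of the jaws, within the pads' length; the fingertips stand 14 mm ahead of it and the grasp point (between the pads) lies 5 mm behind it (manip.tip_reach is the distance from the TCP to the fingertips, in m); z points along the fingers, y is the line along which they close (so a half turn about z gives the same grasp; the last joint's range is limited). The gripper opens to 85 mm and grips with 20 to 120 N. Pads are 22 mm wide; open, the fingers measure 114 mm over their backs; the gripper's body (76 mm by 85 mm) begins 54 mm behind the grasp point. The pads swing forward as they close: fully open they stand 13 mm farther back than shut.
Start: joints at [-1.345, 0.332, -0.065, 1.46, 0.022, 1.35, -0.088], TCP at [0.154, 0.606, 0.245] pointing down, gripper open.
Joint ranges: [-2.6, 2.6], [-0.5, 2.12], [-1.47, 1.34], [0.16, 2.42], [-1.27, 4.41], [0.06, 2.06], [-2.6, 2.6]. Speed limits (rad/s): [2.22, 2.22, 2.79, 2.79, 3.14, 3.14, 3.14].

### API

Orientations are given as a unit quaternion [x, y, z, w].
In Python, from workcell import manip gives the robot as it stands.
- The arm moves only by the shell command python3 -m pendant 'ROWS' [FORCE]. ROWS is JSON, a list of rows, each a list of 7 numbers: the shift along the tool's x, y, z in units of 50 mm (1.0 is 50 mm), then the turn, a rotation vector about the tool's x, y, z in units of 8 degrees (1.0 is 8 degrees), then the opening, from -1 (shut) to 1 (fully open), so that 0 is half open. In form: [[dx, dy, dz, ax, ay, az, jaw], ...]. A call has exactly 10 rows; each row is the pose to reach, as a shift and turn from the pose commanded when the call began, along the tool's axes at that moment; what a row does not reach only later rows make up. A row lasts 1/8 s, in which the tool goes at most 62.5 mm and 10.7 degrees, less where a joint would pass 70% of its speed; a pose out of reach is approached as far as the arm can. A call with a gripper value outside its range is refused whole. The fingers move at their own pace and stop on an object; FORCE is the grip in N (left out, the last holds). Time passes only in rows, so rows that repeat a pose let the fingers close, or fill a call up. It gives the time, the measured TCP pose, the force, the opening and the grip force at its end, in the units of the state.
- manip.get_obs(): the state, without advancing time (a new reading comes with each control period).
- manip.camera(name): name is "side" or "top"; returns (picture, depth): 400x640x3 uint8, red, green, blue; 400x640 float32, m along the optical axis (not along the pixel's ray), 0 where there is no reading.
- manip.get_calibration(name): a dict with "fx", "fy", "cx", "cy" (pixels), "D" ([k1, k2, p1, p2, k3] as OpenCV has them; the pictures are not rectified), "xyz" and "orientation" of the camera in the world. Camera axes: x right, y up, looking along -z (the intrinsics and any distortion apply to the point x, -y, -z); pixel columns grow to the right and rows downward; lengths in m; the calibration is good to about 2 mm. A picture is of the moment at which its call begins. get_calibration takes no time and is no camera call.
- manip.hand_in(): hands the job in; it is judged then, once.
Trained networks look in the newest picture that a camera, given by its name, has taken for a name from the list of things; names that differ only in an ending like _2 or _b are one class to them, and where a whole thing is asked for, a point or a joint stands for the part that bears it (a point fixed in the world has none). Each returns a list of dicts, best first, with "p" (0 to 1); they miss things now and then, are a little off and sometimes report something else, mostly with a low value. They report only what shows in the picture. A call takes as long as a camera call.
- manip.find_in(thing, camera): "box" ([left, top, right, bottom] in pixels, round what is visible of it).
- manip.trace(thing, camera): "pixels" (400x640 bool, what is visible of it) and "box" ([left, top, right, bottom] in pixels, round what is visible of it).
- manip.tip_of(thing, camera): "pixel" ([column, row] in pixels: a listed point, or the origin of a listed thing).
The state is a dict: "clock": time; "joint_pos": joint angles; "joint_velocities": joint speeds; "tau": joint torques, N m; "position": TCP position; "ee_rot": TCP orientation; "ft_force": force on the tool from outside, world axes, zero at the start; "torque": the same for the moment, N m; "grip_width": opening from 0.0 (shut) to 1.0 (fully open); "grasp_force": force on a finger pad.
Only numpy, scipy, OpenCV 4.12 (cv2) and the standard library are available. Lean on these libraries where they do the work, as an engineer would, in place of code of your own. Each camera call takes 0.05 s, during which the arm holds its last target. There are 200 camera calls.

### The job

Slide the grey steel tappet under the strap of the blue clamp fixture and gently home into its V-stop, without ramming it. Then turn the orange knob clockwise (seen from above) until its slip clutch clicks, showing that the clamping torque is reached; once it has clicked, stop within a sixth of a turn and let go. Leave the bearing, the spring and the spark plug alone.

Things in the scene. Friction and masses are not known exactly. Their poses are not given: they have to be found in the camera images.
- fixture: blue steel plate 190 x 80 x 14 mm fixed to the bench, carrying V-stop, strap and knob. Origin: centre of its underside; x runs along the plate from the open front edge (-95 mm), where the tappet goes in, to the knob end, z up. Four bolt heads, 13 mm wide and 3 mm high, at x +-83, y +-29 mm. The seat is at x -55, the knob's axis at x +35 mm, both at y 0
- seat (a point): where the tappet's centre is when fully home in the V-stop: 11 mm above the plate top, which is 14 mm above the bench. Its axes are the fixture's: the tappet slides in along +x. Keep the arm clear of the two camshafts, 0.48 m tall, 35 mm thick, that stand upright beyond at world x 0.58, y -0.24 and x 0.57, y -0.34 m
- vstop: steel V-stop: 90 degree V opening to -x, 7 mm high above the plate; a tappet pushed along +x centres itself in it. Its arms reach 25 mm either side of the middle, and forward to level with the seat. Origin on the plate top under the seat, axes as the seat's. Press the tappet against it with 25 N at most
- strap: dark steel strap 14 mm wide, 10 mm thick, along the plate's middle; tip 4.5 mm to -x of the seat, with a 10 mm wide brass foot below it. At the start the foot is 2 to 7 mm above a seated tappet, which is slid in on the plate, held by its sides, a finger either side of the strap. Turning the knob lowers it 1.8 mm per rad; once the clutch has slipped it holds the tappet with about 30 N. Origin: at its underside on the knob's axis
- tappet_mid (a point): centre, half-way up, of the loose tappet: a plain grey steel cylinder, 29 mm in diameter and 22 mm high, standing upright on the bench; z is its axis
- tappet: the same tappet as a body; origin at the centre of its underside
- knob (a point): centre of the orange fluted knob on its upright axis: 38 mm in diameter, 26 mm high (13 mm up and down from here), white line on top. A steel collar 52 mm wide, 0.5 mm below it, turns with the screw; its red mark stays in line with the white one until the clutch slips. Clockwise from above drives the screw and lowers the strap; the knob keeps its height. It stays where it is left; turned back it undoes the screw
- clutch (a joint): slip of the knob against its screw (the clicks), rad: 0 at the start, grows as the knob is turned clockwise with the clutch slipping. The screw runs at 0.06 N m and tightens after 1.3 to 4.2 rad in all, which is not shown; then the knob's torque rises and the clutch slips at a steady 0.35 N m
- bearing: bystander: steel ball bearing lying flat, 52 mm in diameter, 15 mm high; origin at the centre of its underside
- spring: bystander: dark valve spring standing upright, 24 mm in diameter, 32 mm high; origin at the centre of its underside
- spark_plug: bystander: spark plug lying along its x, 66 x 21 x 18 mm; origin at the centre of its underside

How it is judged:
On the way, in this order (a step that is already met when the one before it is completed fails the run):
1. the tappet stands fully home in the V-stop, not yet clamped (horizontal distance between tappet_mid and seat below 0.0025 m and z of tappet_mid in the frame of seat below 0.002 m and angle between tappet_mid's own z axis and vertical below 0.08 rad and not (contact force between strap and tappet above 8 N)), for 0.2 s.
2. with the tappet home and pressed by the strap, the knob's clutch has slipped (horizontal distance between tappet_mid and seat below 0.0025 m and z of tappet_mid in the frame of seat below 0.002 m and angle between tappet_mid's own z axis and vertical below 0.08 rad and contact force between strap and tappet above 8 N and value of joint clutch above 0.12 rad), for 0.1 s.
At the end, for the whole second after the job is handed in: The tappet stands upright on the plate within 2.5 mm of the seat, at rest, pressed by the strap with more than 8 N, and the clutch has slipped by more than 0.12 rad (and by no more than 1.15 rad) (all of step 2 and linear speed of tappet below 0.01 m/s); the robot touches nothing.
It fails at once if the tappet is pressed against the V-stop with more than 25 N (contact force between tappet and vstop above 25 N).
It fails at once if the clutch is turned on by more than 1.15 rad of slip after it has clicked (value of joint clutch above 1.15 rad).
It fails at once if the bearing is disturbed (moved by more than 15 mm) (distance of bearing from where it was at the start of the episode above 0.015 m).
It fails at once if the spring is disturbed (moved by more than 15 mm) (distance of spring from where it was at the start of the episode above 0.015 m).
It fails at once if the spark plug is disturbed (moved by more than 15 mm) (distance of spark_plug from where it was at the start of the episode above 0.015 m).
It also fails if it takes over 70 s, if anything falls off the work surface, if the arm or the gripper's body presses on something with over 40 N, if the wrist force passes 120 N, or if a joint passes its speed limit or range.

## Working session

There is one attempt and no reset: what is moved stays moved. The work goes in short steps, Python scripts to look and compute and a shell command to move; the robot and the scene stay as the last step left them, time stands still between calls to the robot, and variables do not carry over. Pictures are saved under pics/ and viewed, at most 10 in all, crops included, and the job is handed in when it is done.

```bash
mkdir -p pics; ls; cat > h.py <<'E'
import numpy as np, cv2
from scipy.spatial.transform import Rotation as R
from workcell import manip
def cal(n):
    c=manip.get_calibration(n); K=np.array([[c['fx'],0,c['cx']],[0,c['fy'],c['cy']],[0,0,1.]])
    return K,np.array(c['D'],float),np.array(c['xyz']),R.from_quat(c['orientation']).as_matrix()
def ray(n,px):
    K,D,t,M=cal(n); u=cv2.undistortPoints(np.array(px,float).reshape(-1,1,2),K,D).reshape(-1,2)
    return t,(M@np.c_[u[:,0],-u[:,1],-np.ones(len(u))].T).T
def atz(n,px,z):
    t,d=ray(n,px); return t+d*((z-t[2])/d[:,2])[:,None]
def cloud(n,depth,mask):
    r,c=np.nonzero(mask&(depth>0)); t,d=ray(n,np.c_[c,r]); return t+d*depth[r,c][:,None]
def proj(n,P):
    K,D,t,M=cal(n); p=(np.atleast_2d(P)-t)@M; p=p*[1,-1,-1]
    return cv2.projectPoints(p.reshape(-1,1,3),np.zeros(3),np.zeros(3),K,D)[0].reshape(-1,2)
E
cat > a.py <<'E'
from h import *
np.set_printoptions(precision=4,suppress=True)
o=manip.get_obs(); print(o)
for n in ('top','side'):
    p,d=manip.camera(n); cv2.imwrite(f'pics/{n}0.png',p[:,:,::-1]); np.save(f'{n}0.npy',d); print(n,cal(n)[2],cal(n)[3][:,2])
    for th,z in (('tappet_mid',.011),('seat',.025),('knob',None),('fixture',0),('vstop',.014),('bearing',0),('spring',0),('spark_plug',0),('strap',None)):
        try:
            l=manip.tip_of(th,n)[:2]
            for q in l: print(th,round(q['p'],2),np.round(q['pixel'],1), atz(n,[q['pixel']],z)[0] if z is not None else '')
        except Exception as e: print(th,e)
E
python3 a.py
```

```text
pics
{'clock': 0.0, 'joint_pos': array([-1.3446,  0.3329, -0.0647,  1.461 ,  0.0216,  1.3499, -0.0885]), 'joint_velocities': array([ 0.0001,  0.0001,  0.0013, -0.0008,  0.0003, -0.0009, -0.0008]), 'tau': array([  0.0004, -62.545 ,   0.0494, -39.1611,   0.0162,   0.01  ,
         0.    ]), 'position': array([0.1538, 0.6054, 0.2445]), 'ee_rot': array([ 0.124 ,  0.9923, -0.0007, -0.0001]), 'ft_force': array([ 0.0179, -0.0191, -0.7185]), 'torque': array([-0.0068,  0.0207,  0.057 ]), 'grasp_force': 0.0, 'grip_width': 1.0020283873573625}
top [ 0.3015 -0.0845  1.4431] [-0.1363  0.0051  0.9907]
tappet_mid 0.48 [355.3 225. ] [ 0.4234 -0.197   0.011 ]
seat 0.56 [308.2 169.2] [ 0.5863 -0.0604  0.025 ]
seat 0.44 [353.  222.9] [ 0.4283 -0.1894  0.025 ]
knob 0.74 [276.5 184.9] 
knob 0.27 [415.7 230.5] 
fixture 0.98 [286.4 177.5] [0.5665 0.0048 0.    ]
fixture 0.32 [449.5 239.8] [ 0.3788 -0.4762  0.    ]
vstop 0.36 [306.4 171.6] [ 0.5814 -0.0549  0.014 ]
bearing 0.48 [411.8 228. ] [ 0.4145 -0.3646  0.    ]
bearing 0.22 [450.9 239. ] [ 0.3811 -0.4805  0.    ]
spring 0.38 [197.1 179.4] [0.5621 0.2722 0.    ]
spark_plug 0.64 [449.8 235.8] [ 0.3906 -0.4775  0.    ]
strap 0.6 [273.2 186.8] 
side [ 0.384  -0.8724  0.7615] [-0.1132 -0.7592  0.641 ]
tappet_mid 0.33 [328.  204.7] [ 0.5535 -0.0136  0.011 ]
seat 0.71 [341.6 207.5] [ 0.5854 -0.0453  0.025 ]
knob 0.43 [321.4 177.5] 
fixture 0.92 [327.3 206.6] [ 0.5527 -0.0089  0.    ]
vstop 0.5 [338.  212.3] [ 0.575  -0.0515  0.014 ]
bearing 0.65 [283.9 320. ] [ 0.4023 -0.3636  0.    ]
spring 0.59 [315.9 151. ] [0.5596 0.2764 0.    ]
spark_plug 0.49 [276.7 369.3] [ 0.3798 -0.4723  0.    ]
strap 0.67 [323.4 187.2]
```

```bash
python3 - <<'E'
import cv2
for n,(x,y,w,h) in {'top':(170,120,320,160),'side':(220,110,250,190)}.items():
    i=cv2.imread(f'pics/{n}0.png')[y:y+h,x:x+w]; s=800/w; s=min(s,600/h); cv2.imwrite(f'pics/{n}0c.png',cv2.resize(i,None,fx=s,fy=s,interpolation=2)); print(n,s)
E
```

```text
top 2.5
side 3.1578947368421053
```

View pics/top0c.png

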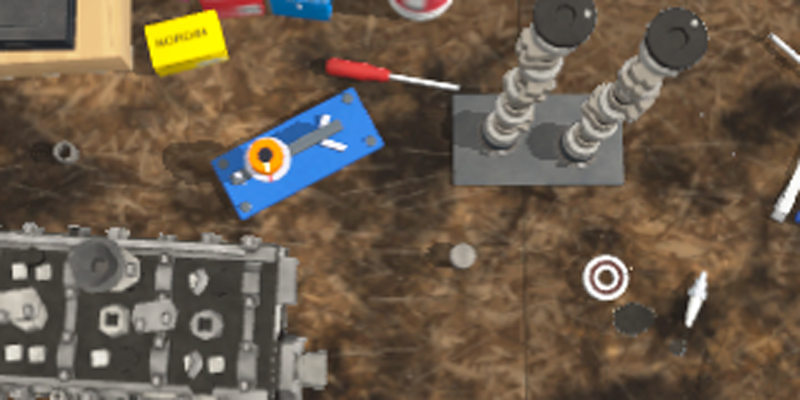

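View pics/side0c.png

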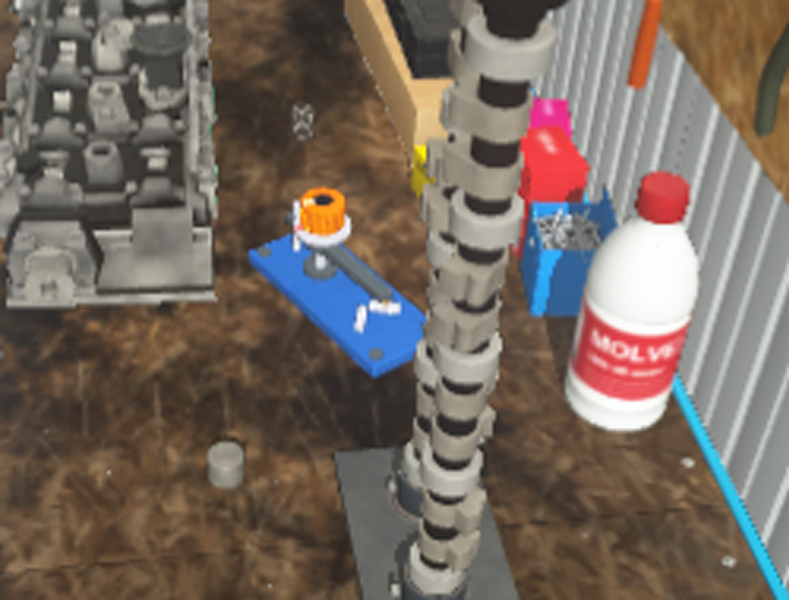

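```bash
cat > b.py <<'E'
from h import *
from scipy.optimize import minimize
np.set_printoptions(precision=4,suppress=True)
hulls={}
for n in ('top','side'):
    p,d=manip.camera(n); 
    l=manip.trace('fixture',n); m=l[0]['pixels']; print(n,l[0]['p'],m.sum(),l[0]['box'])
    hsv=cv2.cvtColor(p,cv2.COLOR_RGB2HSV); b=(abs(hsv[...,0].astype(int)-108)<14)&(hsv[...,1]>120)
    x0,y0,x1,y1=map(int,l[0]['box']); bb=np.zeros_like(b); bb[y0-8:y1+9,x0-8:x1+9]=1
    b=(b&bb).astype(np.uint8); k,lab,st,_=cv2.connectedComponentsWithStats(b); b=(lab==1+np.argmax(st[1:,4])).astype(np.uint8)
    ys,xs=np.nonzero(b); hulls[n]=cv2.convexHull(np.c_[xs,ys].astype(np.float32)); print(cv2.contourArea(hulls[n]), xs.min(),xs.max(),ys.min(),ys.max())
def hullimg(pts,s=8):
    im=np.zeros((400*s//2,640*s//2),np.uint8)
    h=cv2.convexHull(pts.astype(np.float32)).reshape(-1,2); off=np.array([200,120]); cv2.fillConvexPoly(im,np.round((h-off+.5)*s).astype(np.int32),1); return im
B=np.array([[x,y,z] for x in(-.095,.095) for y in(-.04,.04) for z in(0,.014)])
def boxp(n,q): 
    P=B@R.from_euler('z',q[2]).as_matrix().T+[q[0],q[1],0]; return proj(n,P)
ref={}
for n in hulls:  # pixel-square hull
    c=hulls[n].reshape(-1,2); e=np.vstack([c+[a,b] for a in(-.5,.5) for b in(-.5,.5)]); ref[n]=hullimg(e)
for ns in (['top'],['side'],['top','side']):
    f=lambda q:sum((hullimg(boxp(n,q))!=ref[n]).sum() for n in ns)/64.
    r=minimize(f,[.5665,.005,2.0],method='Nelder-Mead',options=dict(initial_simplex=[[.5665,.005,2.1],[.576,.005,2.1],[.5665,.015,2.1],[.5665,.005,2.2]],xatol=1e-5,fatol=.1)); q=r.x
    c,s=np.cos(q[2]),np.sin(q[2]); print(ns,q,r.fun,'seat',q[:2]+np.array([c,s])*-.055,'knob',q[:2]+np.array([c,s])*.035)
for n in ('top','side'):
    l=manip.trace('tappet',n)
    for t in l[:2]:
        C=cloud(n,np.load(f'{n}0.npy'),t['pixels']); r,c=np.nonzero(t['pixels']); print(n,'tappet',t['p'],t['box'],C.mean(0),C[:,2].max(),'ctr@.022',atz(n,[[c.mean(),r.mean()]],.022 if n=='top' else .015))
    l=manip.trace('knob',n)
    for t in l[:1]:
        C=cloud(n,np.load(f'{n}0.npy'),t['pixels']); C=C[C[:,2]>np.percentile(C[:,2],50)]; print(n,'knob',t['p'],t['box'],C.mean(0),np.percentile(C[:,2],[10,50,90]),(C.min(0)+C.max(0))/2)
d=np.load('top0.npy'); X=cloud('top',d,np.ones_like(d,bool))
for nm,(x0,x1,y0,y1) in {'engine':(.3,.55,.0,.12),'eng2':(.3,.45,-.02,.3),'screwdriver':(.63,.8,-.15,.1),'around knob':(.5,.62,.0,.1)}.items():
    s=X[(X[:,0]>x0)&(X[:,0]<x1)&(X[:,1]>y0)&(X[:,1]<y1)]; h=s[s[:,2]>.03]; print(nm,h.max(0) if len(h) else None,h.min(0) if len(h) else None)
E
python3 b.py
```

```text
top 0.69 1707 [256.0, 153.7, 325.0, 212.5]
1736.5 255 323 155 207
side 0.72 1582 [299.9, 169.4, 358.9, 231.3]
1208.0 299 354 184 229
['top'] [ 0.5559 -0.003   2.0654] 81.921875 seat [ 0.582  -0.0514] knob [0.5393 0.0278]
['side'] [ 0.5555 -0.0033  2.0563] 199.203125 seat [ 0.5811 -0.0519] knob [0.5391 0.0277]
['top', 'side'] [ 0.5548 -0.0026  2.058 ] 284.59375 seat [ 0.5806 -0.0512] knob [0.5385 0.0284]
top knob 0.68 [271.6, 176.3, 283.6, 189.7] [0.5382 0.0275 0.0927] [0.0907 0.0922 0.0953] [0.5371 0.0265 0.094 ]
side tappet 0.48 [287.0, 251.9, 296.3, 265.4] [ 0.4328 -0.201   0.0175] 0.027112113050684616 ctr@.022 [[ 0.4329 -0.1987  0.015 ]]
side knob 0.68 [314.2, 170.3, 329.0, 185.3] [0.5385 0.0259 0.0925] [0.0907 0.0925 0.0943] [0.5389 0.0282 0.0932]
engine [0.55   0.12   0.1302] [0.3    0.0002 0.0385]
eng2 [0.45   0.2999 0.1691] [ 0.3    -0.0196  0.0403]
screwdriver [0.7997 0.0999 0.6285] [ 0.6673 -0.1499  0.0303]
around knob [0.5622 0.0713 0.0977] [0.5123 0.     0.0385]
```

```bash
cat >> h.py <<'E'
def units(pos,yawdeg):
    """rows units from the present pose; yawdeg = world yaw of tool y, tool pointing down"""
    o=manip.get_obs(); M=R.from_quat(o['ee_rot']); y=np.deg2rad(yawdeg)
    Y=np.array([np.cos(y),np.sin(y),0]); Z=np.array([0,0,-1.]); T=R.from_matrix(np.c_[np.cross(Y,Z),Y,Z])
    print('from',np.round(o['position'],4),'move',np.round(M.inv().apply(np.array(pos)-o['position'])/.05,3),'turn',np.round(np.rad2deg((M.inv()*T).as_rotvec())/8,3))
E
python3 - <<'E'
from h import *
np.set_printoptions(precision=4,suppress=True)
print(manip.tip_reach)
p,d=manip.camera('top')
for t in manip.trace('tappet','top')[:3]: print('trace',t['p'],t['box'])
for t in manip.find_in('tappet','top')[:3]: print('find',t['p'],t['box'])
w=p[212:232,345:366].astype(int); sat=w.max(2)-w.min(2); m=(sat<22)&(w.mean(2)>75); print(m.astype(int))
k,lab,st,c=cv2.connectedComponentsWithStats(m.astype(np.uint8),connectivity=4); i=1+np.argmax(st[1:,4]); print(st[i],c[i]+[345,212],atz('top',[c[i]+[345,212]],.022))
X=cloud('top',d,np.ones_like(d,bool)); r=np.hypot(X[:,0]-.539,X[:,1]-.0278); e=X[(r>.05)&(X[:,2]>.05)&(r<.12)]; print('near knob',np.c_[e,np.hypot(e[:,0]-.539,e[:,1]-.0278)][np.argsort(np.hypot(e[:,0]-.539,e[:,1]-.0278))][::12][:20])
units([.45,.3,.3],28.3); units([.433,-.199,.15],28.3)
E
```

```text
0.014
trace 0.62 [271.8, 173.4, 283.6, 191.1]
trace 0.51 [348.8, 216.9, 360.9, 228.2]
find 0.63 [351.1, 219.4, 359.9, 228.2]
find 0.45 [259.9, 171.2, 307.6, 194.7]
[[0 0 0 0 0 0 0 0 0 0 0 0 0 0 0 0 0 0 0 0 0]
 [0 0 0 0 0 0 0 0 0 0 0 0 0 0 0 0 0 0 0 0 0]
 [0 0 0 0 0 0 0 0 0 0 0 0 0 0 0 0 0 0 0 0 0]
 [0 0 0 0 0 0 0 0 0 0 0 0 0 0 0 0 0 0 0 0 0]
 [0 0 0 0 0 0 0 0 0 0 0 0 0 0 0 0 0 0 0 0 0]
 [0 0 0 0 0 0 0 0 0 0 0 0 0 0 0 0 0 0 0 0 0]
 [0 0 0 0 0 0 0 1 1 1 1 1 1 0 0 0 0 0 0 0 0]
 [0 0 0 0 0 0 1 1 1 1 1 1 1 0 0 0 0 0 0 0 0]
 [0 0 0 0 0 1 1 1 1 1 1 1 1 0 0 0 0 0 0 0 0]
 [0 0 0 0 0 1 1 1 1 1 1 1 1 1 0 0 0 0 0 0 0]
 [0 0 0 0 0 1 1 1 1 1 1 1 1 1 0 0 0 0 0 0 0]
 [0 0 0 0 0 1 1 1 1 1 1 1 1 0 0 0 0 0 0 0 0]
 [0 0 0 0 0 1 1 1 1 1 1 1 1 1 0 0 0 0 0 0 0]
 [0 0 0 0 0 0 1 1 1 1 1 1 1 0 0 0 0 0 0 0 0]
 [0 0 0 0 0 0 0 1 1 1 1 1 0 0 0 0 0 0 0 0 0]
 [0 0 0 0 0 0 0 0 0 1 1 0 0 0 0 0 0 0 0 0 0]
 [0 0 0 0 0 0 0 0 0 0 0 0 0 0 0 0 0 0 0 0 0]
 [0 0 0 0 0 0 0 0 0 0 0 0 0 0 0 0 0 0 0 0 0]
 [0 0 0 0 0 0 0 0 0 0 0 0 0 0 0 0 0 0 0 0 0]
 [0 0 0 0 0 0 0 0 0 0 0 0 0 0 0 0 0 0 0 0 0]]
[ 5  6  9 10 70] [353.9429 222.1   
[... 211 characters left out ...]
6 ]
 [ 0.4403  0.0367  0.1094  0.0991]
 [ 0.438   0.0173  0.0778  0.1016]
 [ 0.4375  0.0474  0.1109  0.1034]
 [ 0.443   0.0722  0.0849  0.1058]
 [ 0.4359  0.054   0.0993  0.1063]
 [ 0.4352  0.056   0.1065  0.1075]
 [ 0.4303  0.0292  0.1002  0.1087]
 [ 0.4297  0.0233  0.1059  0.1094]
 [ 0.4317  0.0551  0.1151  0.1108]
 [ 0.4313  0.0574  0.1183  0.1117]
 [ 0.4311  0.0599  0.121   0.1126]
 [ 0.438   0.0805  0.1072  0.114 ]
 [ 0.4247  0.0182  0.1005  0.1147]
 [ 0.4341  0.0764  0.1184  0.1156]
 [ 0.4366  0.0842  0.121   0.117 ]]
from [0.1539 0.6058 0.2453] move [-7.246 -4.469 -1.094] turn [ 0.001 -0.     5.931]
from [0.1539 0.6058 0.2453] move [ -9.374 -14.226   1.905] turn [ 0.001 -0.     5.931]
```

```bash
python3 -m pendant '[[-0.7,-0.45,-0.2,0,0,0.6,1],[-1.5,-0.9,-0.4,0,0,1.2,1],[-2.4,-1.4,-0.6,0,0,2,1],[-3.3,-2,-0.8,0,0,2.8,1],[-4.2,-2.6,-1,0,0,3.6,1],[-5.1,-3.2,-1.1,0,0,4.4,1],[-6,-3.8,-1.1,0,0,5.1,1],[-6.7,-4.2,-1.1,0,0,5.7,1],[-7.25,-4.5,-1.1,0,0,5.93,1],[-7.25,-4.5,-1.1,0,0,5.93,1]]' 50; python3 -c "
from h import *
units([.4315,-.195,.12],28.3);units([.4315,-.195,.03],28.3);print(manip.get_obs()['joint_pos'])"
```

```text
clock: 2.8
position: [0.4515, 0.2966, 0.3003]
ee_rot: [0.514, 0.858, -0.0, 0.0]
ft_force: [-0.5, 0.2, -0.0]
grip_width: 1.001
grasp_force: 0.0
from [0.4515 0.2966 0.3003] move [-8.48  -4.989  3.61 ] turn [ 0.001  0.004 -0.021]
from [0.4515 0.2966 0.3003] move [-8.479 -4.99   5.41 ] turn [ 0.001  0.004 -0.021]
[-0.9294483   0.11363555  0.28896138  1.61604546 -0.03214612  1.41654764
 -0.14629502]
```

```bash
python3 -m pendant '[[-0.7,-0.4,0,0,0,0,1],[-1.7,-1,0,0,0,0,1],[-2.8,-1.65,0.3,0,0,0,1],[-3.9,-2.3,0.6,0,0,0,1],[-5,-2.95,1,0,0,0,1],[-6.1,-3.6,1.6,0,0,0,1],[-7.1,-4.2,2.3,0,0,0,1],[-8,-4.7,3,0,0,0,1],[-8.48,-4.99,3.6,0,0,0,1],[-8.48,-4.99,3.6,0,0,0,1]]'; python3 - <<'E'
from h import *
np.set_printoptions(precision=4,suppress=True)
p,d=manip.camera('side'); 
i=cv2.resize(p[190:290,230:360,::-1],None,fx=5,fy=5,interpolation=2); cv2.imwrite('pics/s1.png',i)
for t in manip.trace('tappet','side')[:2]:
    C=cloud('side',d,t['pixels']); r,c=np.nonzero(t['pixels']); print(t['p'],t['box'],len(r),C.mean(0),'ctr',(C.min(0)+C.max(0))/2)
units([.4315,-.195,.024],28.3)
E
```

```text
clock: 4.05
position: [0.4291, -0.195, 0.1177]
ee_rot: [0.514, 0.858, -0.002, -0.002]
ft_force: [0.3, 0.1, -0.3]
grip_width: 1.0
grasp_force: 0.0
from [ 0.4314 -0.1924  0.12  ] move [-0.047 -0.021  1.921] turn [-0.009 -0.003  0.009]
```

View pics/s1.png

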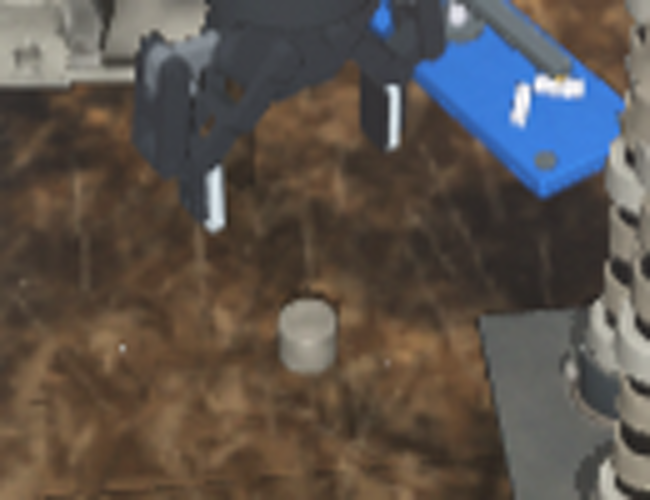

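```bash
python3 - <<'E'
from h import *
print(atz('side',[[291.2,252.0],[291,256.6]],.022),atz('side',[[291,256.6]],.011))
E
```

```text
[[ 0.43427098 -0.19009115  0.022     ]
 [ 0.43243524 -0.20488628  0.022     ]] [[ 0.43315633 -0.19495684  0.011     ]]
```

```bash
python3 -m pendant '[[-0.02,0.01,0.5,0,0,0,1],[-0.02,0.01,1,0,0,0,1],[-0.02,0.01,1.5,0,0,0,1],[-0.02,0.01,1.85,0,0,0,1],[-0.02,0.01,1.92,0,0,0,1],[-0.02,0.01,1.92,0,0,0,0.2],[-0.02,0.01,1.92,0,0,0,-0.2],[-0.02,0.01,1.92,0,0,0,-0.4],[-0.02,0.01,1.92,0,0,0,-0.6],[-0.02,0.01,1.92,0,0,0,-0.6]]' 40
python3 -m pendant '[[0,0,0,0,0,0,-0.8],[0,0,0,0,0,0,-0.8],[0,0,0,0,0,0,-0.8],[0,0,0,0,0,0,-0.8],[0,0,0,0,0,0,-0.8],[0,0,0,0,0,0,-0.8],[0,0,-0.3,0,0,0,-0.8],[0,0,-0.6,0,0,0,-0.8],[0,0,-0.8,0,0,0,-0.8],[0,0,-0.8,0,0,0,-0.8]]' 40
python3 - <<'E'
from h import *
np.set_printoptions(precision=4,suppress=True)
p,d=manip.camera('side'); 
i=cv2.resize(p[190:290,230:360,::-1],None,fx=5,fy=5,interpolation=2); cv2.imwrite('pics/s2.png',i)
print(manip.get_obs())
E
```

```text
clock: 5.4
position: [0.4326, -0.1937, 0.025]
ee_rot: [0.513, 0.859, 0.001, 0.0]
ft_force: [-2.7, 1.8, 10.7]
grip_width: 0.314
grasp_force: 42.5
clock: 6.65
position: [0.4328, -0.1937, 0.0652]
ee_rot: [0.513, 0.859, 0.001, 0.001]
ft_force: [-0.4, 0.1, -0.8]
grip_width: 0.31
grasp_force: 42.8
{'clock': 6.7, 'joint_pos': array([-0.4162,  0.2506,  0.8234,  2.0795, -0.2348,  0.9026,  1.0327]), 'joint_velocities': array([ 0.0067,  0.0178, -0.0076,  0.0082, -0.007 , -0.0034,  0.0058]), 'tau': array([ -0.0534, -34.9831,   7.1915, -31.3546,   0.1331,   0.0686,
        -0.0862]), 'position': array([ 0.4324, -0.1936,  0.0646]), 'ee_rot': array([0.5126, 0.8586, 0.0004, 0.0003]), 'ft_force': array([-0.3904, -0.4284, -0.4726]), 'torque': array([-0.005 ,  0.0269,  0.0165]), 'grasp_force': 42.837406117841255, 'grip_width': 0.30899368700788443}
```

View pics/s2.png

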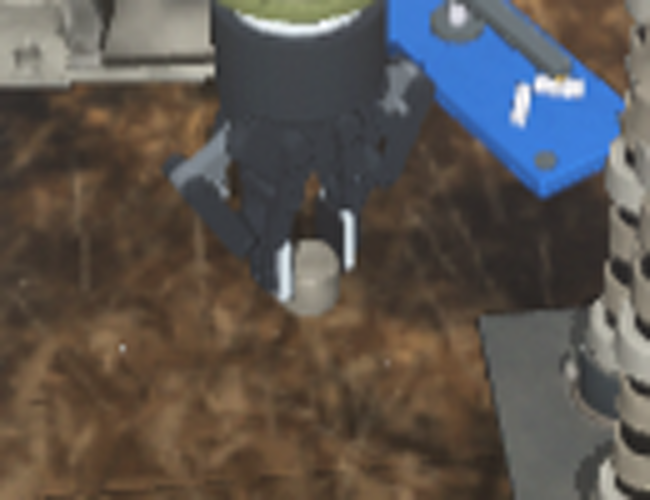

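```bash
python3 - <<'E'
from h import *
np.set_printoptions(precision=4,suppress=True)
q=lambda c,r:[230+c/5-.4,190+r/5-.4]
print(atz('side',[q(316,254)],.062),atz('side',[q(314,280)],.0515))
p,d=manip.camera('side')
for t in manip.trace('tappet','side')[:2]:
    C=cloud('side',d,t['pixels']); r,c=np.nonzero(t['pixels']); print(t['p'],t['box'],len(r),np.median(C,0))
for t in manip.tip_of('tappet_mid','side')[:2]: print(t,atz('side',[t['pixel']],.0515))
# predicted pixels of cylinder mid if centred at TCP
print(proj('side',[[.4326,-.1936,.062],[.4326,-.1936,.0515],[.4326,-.1936,.04]]))
E
```

```text
[[ 0.4387 -0.1905  0.062 ]] [[ 0.4369 -0.1972  0.0515]]
0.67 [284.5, 239.7, 300.1, 254.4] 145 [ 0.4365 -0.2037  0.0604]
{'pixel': [290.7, 246.2], 'p': 0.54} [[ 0.4328 -0.1987  0.0515]]
[[290.3506 241.5401]
 [290.4288 244.6407]
 [290.5134 247.9874]]
```

```bash
python3 - <<'E'
from h import *
s=np.array([.582,-.0514]); u=np.array([-.474,.8805])
for b,z in((.04,.065),(.03,.042)): units([*(s-b*u),z],28.3)
E
```

```text
from [ 0.4318 -0.1936  0.0639] move [ 0.28   3.993 -0.024] turn [-0.004 -0.003  0.002]
from [ 0.4318 -0.1936  0.0639] move [0.48  3.993 0.436] turn [-0.004 -0.003  0.002]
```

```bash
python3 -m pendant '[[0,0.3,-0.1,0,0,0,-0.8],[0.05,0.8,-0.1,0,0,0,-0.8],[0.1,1.4,-0.1,0,0,0,-0.8],[0.15,2,-0.1,0,0,0,-0.8],[0.2,2.6,-0.1,0,0,0,-0.8],[0.25,3.2,-0.1,0,0,0,-0.8],[0.28,3.7,-0.1,0,0,0,-0.8],[0.28,3.98,0,0,0,0,-0.8],[0.28,3.98,0,0,0,0,-0.8],[0.28,3.98,0,0,0,0,-0.8]]'
cat > c.py <<'E'
from h import *
import sys
np.set_printoptions(precision=4,suppress=True)
s=np.array([.582,-.0514]); u=np.array([-.474,.8805]); v=np.array([-.8805,-.474])
P=[];F=[];T=[]
for i in range(6):
    p,d=manip.camera('top' if i else 'side'); o=manip.get_obs(); P.append(o['position']);F.append(o['ft_force']);T.append(o['torque'])
    if not i: S=p
    else: Tp=p
P=np.mean(P,0); F=np.mean(F,0); e=P[:2]-s
print('pos',P,'in seat frame x,y mm',e@u*1e3,e@v*1e3,'F along x,y,z',F[:2]@u,F[:2]@v,F[2],'T',np.mean(T,0),'q7',manip.get_obs()['joint_pos'][6])
units(manip.get_obs()['position'],28.3)
if len(sys.argv)>1:
    a=cv2.resize(S[160:240,290:370,::-1],(400,400),interpolation=2); b=cv2.resize(Tp[140:220,250:330,::-1],(400,400),interpolation=2)
    cv2.imwrite(f'pics/{sys.argv[1]}.png',np.hstack([a,b]))
E
python3 c.py s3
```

```text
clock: 8.1
position: [0.6, -0.0878, 0.064]
ee_rot: [0.513, 0.858, -0.0, -0.0]
ft_force: [0.1, 0.3, -0.4]
grip_width: 0.314
grasp_force: 42.8
pos [ 0.6003 -0.0877  0.0644] in seat frame x,y mm -40.581809139505765 1.107748922035579 F along x,y,z 0.1293489285393088 0.014314471628592541 -0.2891028601304231 T [-0.0002 -0.0075  0.0021] q7 0.8609801722070919
from [ 0.6005 -0.0874  0.0645] move [0. 0. 0.] turn [ 0.003 -0.001 -0.003]
```

View pics/s3.png

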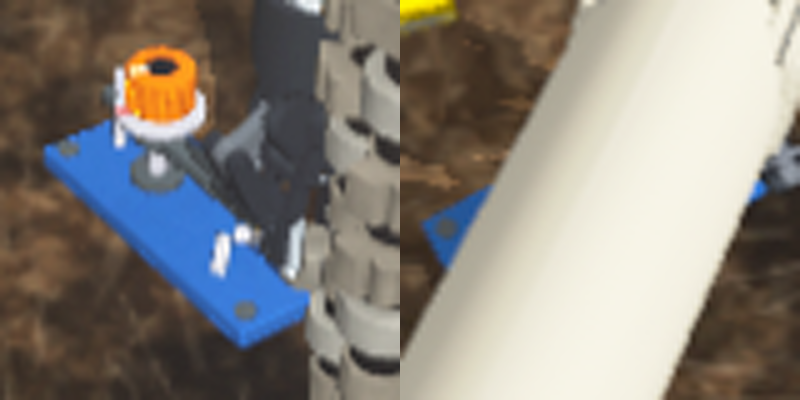

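```bash
python3 -m pendant '[[0.05,0.02,0.05,0,0,0,-0.8],[0.1,0.02,0.12,0,0,0,-0.8],[0.15,0.02,0.2,0,0,0,-0.8],[0.2,0.02,0.28,0,0,0,-0.8],[0.2,0.02,0.35,0,0,0,-0.8],[0.2,0.02,0.41,0,0,0,-0.8],[0.2,0.02,0.45,0,0,0,-0.8],[0.2,0.02,0.48,0,0,0,-0.8],[0.2,0.02,0.49,0,0,0,-0.8],[0.2,0.02,0.49,0,0,0,-0.8]]'
python3 c.py
```

```text
clock: 9.65
position: [0.5969, -0.0779, 0.0398]
ee_rot: [0.513, 0.859, 0.0, 0.0]
ft_force: [-1.0, -0.1, -0.1]
grip_width: 0.308
grasp_force: 42.8
pos [ 0.5969 -0.0778  0.0398] in seat frame x,y mm -30.306815119894672 -0.5678781455589333 F along x,y,z -0.08457064884348925 -0.05037656818090639 -0.5367655131469684 T [-0.0043  0.0274  0.0114] q7 0.8609438331750313
from [ 0.5968 -0.0778  0.0398] move [0. 0. 0.] turn [ 0.001 -0.001  0.   ]
```

```bash
python3 -m pendant '[[0,-0.01,0.01,0,0,0,-0.8],[0,-0.01,0.01,0,0,0,-0.8],[0,-0.01,0.02,0,0,0,-0.8],[0,-0.01,0.02,0,0,0,-0.8],[0,-0.01,0.02,0,0,0,-0.8],[0,-0.01,0.02,0,0,0,-0.8],[0,-0.01,0.02,0,0,0,-0.8],[0,-0.01,0.02,0,0,0,-0.8],[0,-0.01,0.02,0,0,0,-0.8],[0,-0.01,0.02,0,0,0,-0.8]]'
python3 c.py
```

```text
clock: 11.2
position: [0.5964, -0.0781, 0.0391]
ee_rot: [0.513, 0.859, 0.0, -0.0]
ft_force: [-2.4, 0.3, 5.0]
grip_width: 0.308
grasp_force: 43.7
pos [ 0.5964 -0.0781  0.0392] in seat frame x,y mm -30.3604651825917 -0.02540529049778808 F along x,y,z 1.5292198626662077 1.8914581761618294 5.734093741852444 T [ 0.1051  0.5512 -0.021 ] q7 0.8620850615324149
from [ 0.5964 -0.0781  0.0391] move [0. 0. 0.] turn [ 0.002 -0.002  0.   ]
```

```bash
python3 -m pendant '[[0.04,0,-0.006,0,0,0,-0.8],[0.1,0,-0.006,0,0,0,-0.8],[0.16,0,-0.006,0,0,0,-0.8],[0.22,0,-0.006,0,0,0,-0.8],[0.28,0,-0.006,0,0,0,-0.8],[0.34,0,-0.006,0,0,0,-0.8],[0.38,0,-0.006,0,0,0,-0.8],[0.41,0,-0.006,0,0,0,-0.8],[0.44,0,-0.006,0,0,0,-0.8],[0.44,0,-0.006,0,0,0,-0.8]]'
python3 c.py
```

```text
clock: 12.75
position: [0.586, -0.0586, 0.0392]
ee_rot: [0.513, 0.859, 0.0, -0.0]
ft_force: [0.7, -1.0, 4.7]
grip_width: 0.309
grasp_force: 43.5
pos [ 0.586  -0.0586  0.0392] in seat frame x,y mm -8.236209729962434 -0.07832141360341201 F along x,y,z -0.9538855473378814 0.23262498979563878 4.951526147439125 T [-0.2212 -0.0607 -0.03  ] q7 0.8266400177681963
from [ 0.586  -0.0586  0.0392] move [0. 0. 0.] turn [ 0.001 -0.002  0.001]
```

Sliding with ~1 N of friction. Now slow steps.

```bash
python3 -m pendant '[[0.01,0,0,0,0,0,-0.8],[0.02,0,0,0,0,0,-0.8],[0.03,0,0,0,0,0,-0.8],[0.04,0,0,0,0,0,-0.8],[0.05,0,0,0,0,0,-0.8],[0.06,0,0,0,0,0,-0.8],[0.07,0,0,0,0,0,-0.8],[0.08,0,0,0,0,0,-0.8],[0.08,0,0,0,0,0,-0.8],[0.08,0,0,0,0,0,-0.8]]'
python3 c.py
```

```text
clock: 14.3
position: [0.5841, -0.0552, 0.0392]
ee_rot: [0.513, 0.859, 0.0, 0.0]
ft_force: [0.4, -2.7, 5.1]
grip_width: 0.312
grasp_force: 43.7
pos [ 0.5841 -0.0552  0.0391] in seat frame x,y mm -4.325240159419657 -0.06589222901030244 F along x,y,z -3.214655274668376 0.47628240747505834 5.5088463095240785 T [-0.5473 -0.3008 -0.0178] q7 0.8199937195737679
from [ 0.5841 -0.0552  0.0392] move [0. 0. 0.] turn [ 0.002 -0.     0.001]
```

```bash
python3 -m pendant '[[0.005,0,0,0,0,0,-0.8],[0.01,0,0,0,0,0,-0.8],[0.015,0,0,0,0,0,-0.8],[0.02,0,0,0,0,0,-0.8],[0.02,0,0,0,0,0,-0.8],[0.02,0,0,0,0,0,-0.8],[0.02,0,0,0,0,0,-0.8],[0.02,0,0,0,0,0,-0.8],[0.02,0,0,0,0,0,-0.8],[0.02,0,0,0,0,0,-0.8]]'
python3 c.py s4
```

```text
clock: 15.85
position: [0.5836, -0.0543, 0.0391]
ee_rot: [0.513, 0.859, 0.0, 0.0]
ft_force: [1.1, -1.7, 5.0]
grip_width: 0.309
grasp_force: 43.6
pos [ 0.5836 -0.0543  0.0392] in seat frame x,y mm -3.330477105279462 -0.06457682598536328 F along x,y,z -2.781667602391362 0.09453648515173924 5.45752621546394 T [-0.6013 -0.2942 -0.0062] q7 0.8183084538077211
from [ 0.5836 -0.0543  0.0391] move [0. 0. 0.] turn [ 0.    -0.     0.001]
```

View pics/s4.png

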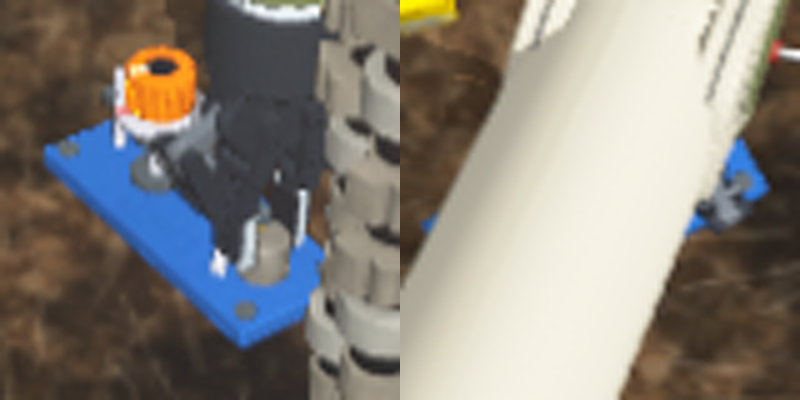

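```bash
python3 -m pendant '[[0.005,0,0,0,0,0,-0.8],[0.01,0,0,0,0,0,-0.8],[0.015,0,0,0,0,0,-0.8],[0.02,0,0,0,0,0,-0.8],[0.025,0,0,0,0,0,-0.8],[0.03,0,0,0,0,0,-0.8],[0.03,0,0,0,0,0,-0.8],[0.03,0,0,0,0,0,-0.8],[0.03,0,0,0,0,0,-0.8],[0.03,0,0,0,0,0,-0.8]]'
python3 c.py
```

```text
clock: 17.4
position: [0.5829, -0.053, 0.0391]
ee_rot: [0.513, 0.859, 0.0, 0.0]
ft_force: [1.7, -2.7, 5.1]
grip_width: 0.308
grasp_force: 43.7
pos [ 0.5829 -0.053   0.0391] in seat frame x,y mm -1.84984473955916 -0.04784568888768121 F along x,y,z -3.1351409232187524 0.2976825209380675 5.318313094731389 T [-0.5859 -0.3278 -0.0243] q7 0.8157755232938431
from [ 0.5829 -0.053   0.0392] move [0. 0. 0.] turn [0.001 0.    0.   ]
```

```bash
python3 -m pendant '[[0.005,0,0,0,0,0,-0.8],[0.01,0,0,0,0,0,-0.8],[0.015,0,0,0,0,0,-0.8],[0.02,0,0,0,0,0,-0.8],[0.025,0,0,0,0,0,-0.8],[0.03,0,0,0,0,0,-0.8],[0.03,0,0,0,0,0,-0.8],[0.03,0,0,0,0,0,-0.8],[0.03,0,0,0,0,0,-0.8],[0.03,0,0,0,0,0,-0.8]]'
python3 c.py
```

```text
clock: 18.95
position: [0.5822, -0.0516, 0.0392]
ee_rot: [0.513, 0.859, 0.0, 0.0]
ft_force: [0.4, -2.7, 5.4]
grip_width: 0.311
grasp_force: 43.7
pos [ 0.5822 -0.0517  0.0391] in seat frame x,y mm -0.34020683680888086 -0.06550009872045846 F along x,y,z -2.7016803848015085 -0.04250006598419591 5.294655243927421 T [-0.5868 -0.322   0.0009] q7 0.8132632158209366
from [ 0.5822 -0.0517  0.0391] move [0. 0. 0.] turn [0.001 0.    0.001]
```

```bash
python3 -m pendant '[[0.005,0,0,0,0,0,-0.8],[0.01,0,0,0,0,0,-0.8],[0.015,0,0,0,0,0,-0.8],[0.02,0,0,0,0,0,-0.8],[0.025,0,0,0,0,0,-0.8],[0.03,0,0,0,0,0,-0.8],[0.03,0,0,0,0,0,-0.8],[0.03,0,0,0,0,0,-0.8],[0.03,0,0,0,0,0,-0.8],[0.03,0,0,0,0,0,-0.8]]'
python3 c.py
```

```text
clock: 20.5
position: [0.5815, -0.0503, 0.0392]
ee_rot: [0.513, 0.859, 0.0, 0.0]
ft_force: [1.5, -2.8, 5.8]
grip_width: 0.308
grasp_force: 43.7
pos [ 0.5815 -0.0503  0.0391] in seat frame x,y mm 1.1687825509238277 -0.06355628118550864 F along x,y,z -3.1282027056202617 0.4795319857481066 5.4545060810363255 T [-0.6043 -0.3337  0.0071] q7 0.8106822955393813
from [ 0.5815 -0.0504  0.0391] move [0. 0. 0.] turn [0.001 0.    0.   ]
```

```bash
sed -i 's/range(6)/range(3)/' c.py; python3 -m pendant '[[0.005,0,0,0,0,0,-0.8],[0.01,0,0,0,0,0,-0.8],[0.015,0,0,0,0,0,-0.8],[0.02,0,0,0,0,0,-0.8],[0.025,0,0,0,0,0,-0.8],[0.03,0,0,0,0,0,-0.8],[0.03,0,0,0,0,0,-0.8],[0.03,0,0,0,0,0,-0.8],[0.03,0,0,0,0,0,-0.8],[0.03,0,0,0,0,0,-0.8]]'
python3 c.py s5
```

```text
clock: 22.05
position: [0.581, -0.0496, 0.0392]
ee_rot: [0.513, 0.858, -0.0, 0.001]
ft_force: [2.0, -5.8, 4.1]
grip_width: 0.31
grasp_force: 43.5
pos [ 0.581  -0.0496  0.0392] in seat frame x,y mm 2.0502924976240076 0.021116678069137734 F along x,y,z -6.1543803511880455 -0.20252695037622537 3.803706530450859 T [-1.1373 -0.6835 -0.0542] q7 0.8081442442839093
from [ 0.581  -0.0496  0.0392] move [0. 0. 0.] turn [ 0.003  0.007 -0.003]
```

View pics/s5.png

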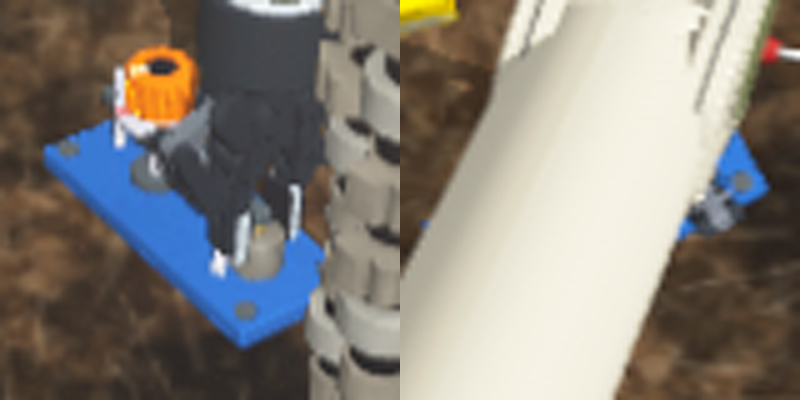

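```bash
python3 -m pendant '[[0.004,0,0,0,0,0,-0.8],[0.008,0,0,0,0,0,-0.8],[0.012,0,0,0,0,0,-0.8],[0.016,0,0,0,0,0,-0.8],[0.016,0,0,0,0,0,-0.8],[0.016,0,0,0,0,0,-0.8],[0.016,0,0,0,0,0,-0.8],[0.016,0,0,0,0,0,-0.8],[0.016,0,0,0,0,0,-0.8],[0.016,0,0,0,0,0,-0.8]]'
python3 c.py
```

```text
clock: 23.45
position: [0.5808, -0.0494, 0.0393]
ee_rot: [0.513, 0.858, -0.0, 0.001]
ft_force: [4.4, -6.3, 4.0]
grip_width: 0.309
grasp_force: 43.4
pos [ 0.5808 -0.0494  0.0393] in seat frame x,y mm 2.3138807671564345 0.07857312189464352 F along x,y,z -7.631464389487379 -0.35532184030166936 3.657723887659048 T [-1.4754 -0.8747 -0.0765] q7 0.8067396916020143
from [ 0.5808 -0.0494  0.0393] move [0. 0. 0.] turn [ 0.004  0.013 -0.005]
```

```bash
python3 -m pendant '[[0.01,0,0,0,0,0,-0.5],[0.005,0,0,0,0,0,-0.3],[0,0,0,0,0,0,-0.1],[0,0,0,0,0,0,0],[0,0,0,0,0,0,0],[0,0,-0.3,0,0,0,0],[0,0,-0.8,0,0,0,0],[0,0,-1.4,0,0,0,0],[0,0,-2,0,0,0,0],[0,0,-2.5,0,0,-1,0]]'
python3 c.py s6; python3 - <<'E'
from h import *
units([.539,.0278,.165],28.3); print(manip.get_obs()['joint_pos'])
E
```

```text
clock: 24.85
position: [0.5806, -0.0485, 0.1663]
ee_rot: [0.451, 0.893, 0.0, 0.001]
ft_force: [-0.5, 0.2, -0.1]
grip_width: 0.503
grasp_force: 0.0
pos [ 0.5817 -0.0487  0.1678] in seat frame x,y mm 2.507214703280053 -0.9780831577509881 F along x,y,z -0.8778461973592308 -0.5517948003930309 0.7646473584935038 T [-0.0178 -0.0414 -0.0249] q7 0.8458692076428085
from [ 0.5812 -0.0485  0.1661] move [0. 0. 0.] turn [0.023 0.007 0.994]
from [ 0.5812 -0.0485  0.1661] move [1.729 0.223 0.02 ] turn [0.023 0.007 0.994]
[-0.59769807  0.35424517  0.7409463   1.71291768 -0.25834199  1.17137549
  0.84586921]
```

View pics/s6.png

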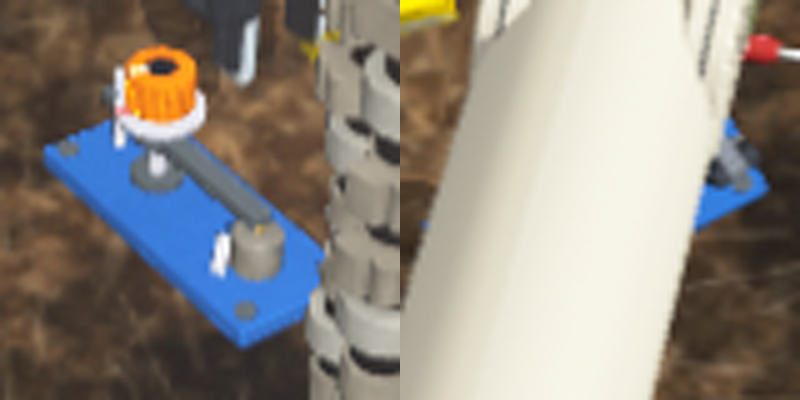

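```bash
python3 - <<'E'
from h import *
np.set_printoptions(precision=3,suppress=True,linewidth=150)
k=np.array([.539,.0278]); u=np.array([-.474,.8805]); v=np.array([-.8805,-.474])
d=np.load('top0.npy'); p=cv2.imread('pics/top0.png')
m=np.zeros_like(d,bool); m[185:198,258:275]=1
C=cloud('top',d,m); r,c=np.nonzero(m&(d>0)); s=C[:,2]>.025
for a,b,q,w in zip(c[s],r[s],C[s],p[r[s],c[s]]): print(a,b,q,'fx',np.round((q[:2]-k)@u*1e3,0),np.round((q[:2]-k)@v*1e3,0),w[::-1])
d=np.load('side0.npy'); p=cv2.imread('pics/side0.png')
print('side')
m=np.zeros_like(d,bool); m[170:192,310:317]=1
C=cloud('side',d,m); r,c=np.nonzero(m&(d>0)); s=C[:,2]>.025
for a,b,q,w in zip(c[s],r[s],C[s],p[r[s],c[s]]): print(a,b,q,'fx',np.round((q[:2]-k)@u*1e3,0),np.round((q[:2]-k)@v*1e3,0),w[::-1])
E
```

```text
268 185 [0.533 0.053 0.065] fx 25.0 -7.0 [142 154 182]
269 185 [0.533 0.05  0.065] fx 22.0 -5.0 [194 166 161]
270 185 [0.53  0.046 0.082] fx 20.0 -1.0 [246 158  77]
271 185 [0.528 0.042 0.093] fx 17.0 3.0 [255 169   0]
272 185 [0.529 0.039 0.09 ] fx 15.0 3.0 [255 173   0]
273 185 [0.529 0.037 0.088] fx 12.0 4.0 [255 173   0]
274 185 [0.529 0.034 0.089] fx 10.0 6.0 [255 171   0]
269 186 [0.531 0.05  0.062] fx 24.0 -3.0 [177 175 186]
270 186 [0.53  0.047 0.064] fx 21.0 -2.0 [210 157 145]
271 186 [0.526 0.042 0.088] fx 19.0 4.0 [251 144   0]
272 186 [0.526 0.039 0.09 ] fx 16.0 6.0 [255 170   0]
273 186 [0.526 0.036 0.09 ] fx 14.0 7.0 [255 173   0]
274 186 [0.525 0.033 0.096] fx 11.0 10.0 [255 173   0]
267 187 [0.529 0.057 0.055] fx 30.0 -5.0 [ 74  95 124]
268 187 [0.53  0.054 0.051] fx 28.0 -4.0 [133 136 145]
269 187 [0.527 0.05  0.067] fx 25.0 0.0 [180 178 190]
270 187 [0.527 0.047 0.069] fx 22.0 2.0 [175 158 159]
271 187 [0.528 0.045 0.061] fx 20.0 2.0 [189 120  77]
272 187 [0.524 0.04  0.084] fx 17.0 7.0 [239 126   0]
273 187 [0.524 0.037 0.088] fx 15.0 9.0 [254 161   0]
274 187 [0.5
[... 5838 characters left out ...]
[0.515 0.024 0.062] fx 8.0 23.0 [168 147 154]
314 183 [0.517 0.02  0.065] fx 4.0 23.0 [230 210 220]
315 183 [0.52  0.02  0.065] fx 2.0 20.0 [232 216 225]
316 183 [0.523 0.017 0.067] fx -2.0 20.0 [226 213 218]
313 184 [0.52  0.057 0.032] fx 35.0 2.0 [182 181 190]
314 184 [0.517 0.015 0.065] fx -1.0 26.0 [196 195 206]
315 184 [0.52  0.015 0.065] fx -2.0 23.0 [225 224 231]
316 184 [0.522 0.012 0.067] fx -6.0 22.0 [230 230 236]
313 185 [0.52  0.059 0.027] fx 36.0 2.0 [213 212 222]
314 185 [0.523 0.057 0.029] fx 33.0 0.0 [153 153 161]
315 185 [0.52  0.015 0.062] fx -2.0 23.0 [193 193 203]
316 185 [0.522 0.009 0.066] fx -8.0 24.0 [225 224 232]
316 186 [0.522 0.012 0.06 ] fx -6.0 22.0 [161 171 196]
```

```bash
python3 - <<'E'
import cv2,numpy as np
a=cv2.imread('pics/side0.png')[160:200,300:345]; b=cv2.imread('pics/top0.png')[165:205,255:300]
cv2.imwrite('pics/kn.png',np.hstack([cv2.resize(x,(390,347),interpolation=0) for x in(a,b)]))
E
```

```text
(no output)
```

View pics/kn.png

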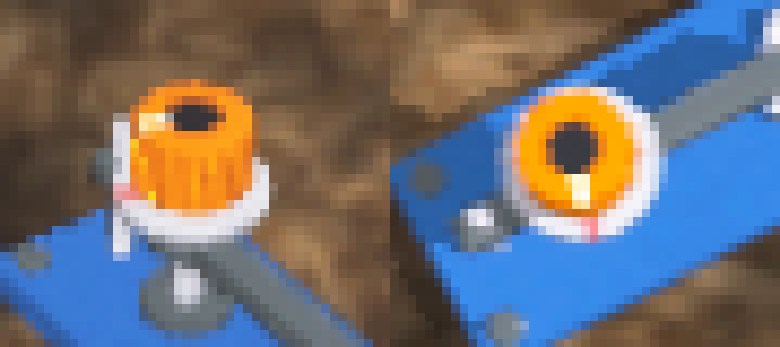

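```bash
python3 - <<'E'
from h import *
print(atz('top',[[275.9,181.8]],.0925),atz('side',[[321.9,173.1]],.0925))
E
python3 -m pendant '[[0.2,0.03,0,0,0,-1,0.4],[0.6,0.07,0,0,0,-2,0.4],[1,0.11,0,0,0,-3,0.4],[1.4,0.15,0,0,0,-4,0.4],[1.73,0.2,0,0,0,-5,0.4],[1.73,0.22,0,0,0,-6,0.4],[1.73,0.22,0,0,0,-7,0.4],[1.73,0.22,0,0,0,-8,0.4],[1.73,0.22,0,0,0,-9,0.4],[1.73,0.22,0,0,0,-10,0.4]]'; python3 -c "
from h import *
o=manip.get_obs();print(o['joint_pos'],o['position'])"
```

```text
[[0.53750376 0.02821814 0.0925    ]] [[0.53959093 0.02630741 0.0925    ]]
clock: 26.25
position: [0.5375, 0.0278, 0.1634]
ee_rot: [-0.229, 0.974, 0.0, -0.001]
ft_force: [-0.1, 0.0, 0.0]
grip_width: 0.698
grasp_force: 0.0
[-0.59154855  0.21540596  0.51598634  1.82008702 -0.11641191  1.13739507
  1.99588975] [0.53745323 0.02779851 0.16340512]
```

```bash
python3 - <<'E'
from h import *
for i in range(3):
    manip.camera('top'); units([.5387,.0275,.085],28.3)
E
```

```text
from [0.5375 0.0278 0.1634] move [-0.021 -0.017  1.569] turn [-4.0000e-03 -1.0000e-02  1.1066e+01]
from [0.5375 0.0278 0.1635] move [-0.02  -0.016  1.57 ] turn [-4.0e-03 -9.0e-03  1.1e+01]
from [0.5376 0.0278 0.1636] move [-0.018 -0.015  1.572] turn [-3.0000e-03 -7.0000e-03  1.0973e+01]
```

```bash
python3 -m pendant '[[-0.02,-0.015,0.4,0,0,-1,0.4],[-0.02,-0.015,0.8,0,0,-2,0.4],[-0.02,-0.015,1.2,0,0,-2.8,0.4],[-0.02,-0.015,1.5,0,0,-2.8,0.4],[-0.02,-0.015,1.57,0,0,-2.8,0.3],[-0.02,-0.015,1.57,0,0,-2.8,0],[-0.02,-0.015,1.57,0,0,-2.8,-0.2],[-0.02,-0.015,1.57,0,0,-2.8,-0.5],[-0.02,-0.015,1.57,0,0,-2.8,-0.5],[-0.02,-0.015,1.57,0,0,-2.8,-0.5]]' 40; python3 -c "
from h import *
o=manip.get_obs();print(o['joint_pos'],o['position'],o['torque'],o['ft_force'])"
```

```text
clock: 27.65
position: [0.5394, 0.0279, 0.0864]
ee_rot: [-0.412, 0.911, 0.0, 0.0]
ft_force: [-3.6, 0.8, 5.9]
grip_width: 0.429
grasp_force: 39.8
[-0.52231095  0.31151738  0.44763971  1.88483802 -0.16130719  0.97978941
  2.41697907] [0.53937659 0.02793867 0.08635249] [ 0.1865368   0.79263233 -0.01800375] [-3.6113914   0.76146775  5.89094798]
```

```bash
python3 -m pendant '[[0,0,0,0,0,0.8,-0.5],[0,0,0,0,0,1.7,-0.5],[0,0,0,0,0,2.6,-0.5],[0,0,0,0,0,3.5,-0.5],[0,0,0,0,0,4.4,-0.5],[0,0,0,0,0,5.3,-0.5],[0,0,0,0,0,6.2,-0.5],[0,0,0,0,0,7.1,-0.5],[0,0,0,0,0,7.9,-0.5],[0,0,0,0,0,8.5,-0.5]]'; cat > t.py <<'E'
from h import *
np.set_printoptions(precision=3,suppress=True)
o=manip.get_obs();M=R.from_quat(o['ee_rot']).as_matrix();y=M[:,1]
print('q7',o['joint_pos'][6],'yaw tool y',np.degrees(np.arctan2(y[1],y[0])),'pos',o['position'],'T',o['torque'],'F',o['ft_force'])
E
python3 t.py
```

```text
clock: 28.9
position: [0.5394, 0.0276, 0.0864]
ee_rot: [0.169, 0.986, 0.0, 0.0]
ft_force: [-3.8, -0.2, 5.5]
grip_width: 0.427
grasp_force: 39.9
q7 1.3021839634940546 yaw tool y 70.49270248753368 pos [0.539 0.028 0.086] T [-0.153  0.85   0.025] F [-3.814 -0.225  5.489]
```

```bash
python3 -m pendant '[[0,0,0,0,0,0.4,-0.5],[0,0,0,0,0,0.8,-0.5],[0,0,0,0,0,1.2,-0.5],[0,0,0,0,0,1.6,-0.5],[0,0,0,0,0,2,-0.5],[0,0,0,0,0,2.4,-0.5],[0,0,0,0,0,2.8,-0.5],[0,0,0,0,0,3.2,-0.5],[0,0,0,0,0,3.6,-0.5],[0,0,0,0,0,4,-0.5]]';python3 t.py
```

```text
clock: 30.15
position: [0.5393, 0.0275, 0.0863]
ee_rot: [0.434, 0.901, 0.0, -0.0]
ft_force: [-4.7, -0.7, 7.0]
grip_width: 0.427
grasp_force: 40.0
q7 0.7911754556373396 yaw tool y 38.563525517556066 pos [0.539 0.028 0.086] T [-0.228  1.058  0.07 ] F [-4.706 -0.734  7.017]
```

```bash
python3 - <<'E'
from h import *
p,d=manip.camera('side')
import numpy as np
np.save('k1.npy',p)
for i in range(2):
    manip.camera('side'); print(manip.get_obs()['torque'])
E
```

```text
[-0.21698265  1.0649671  -0.02657576]
[-0.1795555   1.02064203 -0.02648704]
```

```bash
python3 -m pendant '[[0,0,0,0,0,0.4,-0.5],[0,0,0,0,0,0.8,-0.5],[0,0,0,0,0,1.2,-0.5],[0,0,0,0,0,1.6,-0.5],[0,0,0,0,0,2,-0.5],[0,0,0,0,0,2.4,-0.5],[0,0,0,0,0,2.8,-0.5],[0,0,0,0,0,3.2,-0.5],[0,0,0,0,0,3.6,-0.5],[0,0,0,0,0,4,-0.5]]';python3 t.py
```

```text
clock: 31.55
position: [0.5392, 0.0275, 0.0863]
ee_rot: [0.665, 0.746, 0.0, -0.0]
ft_force: [-5.1, -1.2, 9.1]
grip_width: 0.427
grasp_force: 40.2
q7 0.29000985376629956 yaw tool y 6.57083040030948 pos [0.539 0.027 0.086] T [-0.2    1.267  0.046] F [-5.119 -1.152  9.126]
```

```bash
python3 -m pendant '[[0,0,0,0,0,0.4,-0.5],[0,0,0,0,0,0.8,-0.5],[0,0,0,0,0,1.2,-0.5],[0,0,0,0,0,1.6,-0.5],[0,0,0,0,0,2,-0.5],[0,0,0,0,0,2.4,-0.5],[0,0,0,0,0,2.8,-0.5],[0,0,0,0,0,3.2,-0.5],[0,0,0,0,0,3.6,-0.5],[0,0,0,0,0,4,-0.5]]';python3 t.py
```

```text
clock: 32.8
position: [0.5391, 0.0275, 0.0863]
ee_rot: [0.845, 0.534, -0.0, -0.0]
ft_force: [-6.2, -0.8, 10.2]
grip_width: 0.432
grasp_force: 40.2
q7 -0.19691088949853738 yaw tool y -25.404660344715705 pos [0.539 0.028 0.086] T [-0.144  1.364  0.383] F [-6.151 -0.827 10.242]
```

```bash
python3 -m pendant '[[0,0,0,0,0,0.2,-0.5],[0,0,0,0,0,0.4,-0.5],[0,0,0,0,0,0.6,-0.5],[0,0,0,0,0,0.8,-0.5],[0,0,0,0,0,1,-0.5],[0,0,0,0,0,1.2,-0.5],[0,0,0,0,0,1.4,-0.5],[0,0,0,0,0,1.6,-0.5],[0,0,0,0,0,1.8,-0.5],[0,0,0,0,0,2,-0.5]]';python3 t.py
```

```text
clock: 34.05
position: [0.539, 0.0276, 0.0863]
ee_rot: [0.911, 0.412, -0.0, -0.0]
ft_force: [-5.6, -1.6, 10.0]
grip_width: 0.431
grasp_force: 40.2
q7 -0.4340538905834465 yaw tool y -41.348654906756735 pos [0.539 0.028 0.086] T [-0.097  1.49   0.369] F [-5.578 -1.58   9.993]
```

Plateau at 0.37 N m: the clutch is slipping. Release, rise and check.

```bash
python3 -m pendant '[[0,0,0,0,0,0,-0.4],[0,0,0,0,0,0,-0.1],[0,0,0,0,0,0,0.2],[0,0,0,0,0,0,0.4],[0,0,0,0,0,0,0.4],[0,0,-0.3,0,0,0,0.4],[0,0,-0.8,0,0,0,0.4],[0,0,-1.5,0,0,0,0.4],[0,0,-2.2,0,0,0,0.4],[0,0,-3,0,0,0,0.4]]';
python3 -m pendant '[[0,0,-0.8,0,0,0,0.4],[0,0,-1.5,0,0,0,0.4],[0,0,-1.8,0,0,0,0.4],[0,0,-1.8,0,0,0,0.4],[0,0,-1.8,0,0,0,0.4],[0,0,-1.8,0,0,0,0.4],[0,0,-1.8,0,0,0,0.4],[0,0,-1.8,0,0,0,0.4],[0,0,-1.8,0,0,0,0.4],[0,0,-1.8,0,0,0,0.4]]'; python3 - <<'E'
from h import *
p,d=manip.camera('side'); cv2.imwrite('pics/e.png',cv2.resize(p[160:240,290:370,::-1],(600,600),interpolation=2))
E
```

```text
clock: 35.3
position: [0.539, 0.0273, 0.2374]
ee_rot: [0.911, 0.412, 0.0, -0.0]
ft_force: [0.0, 0.2, 0.8]
grip_width: 0.702
grasp_force: 0.0
clock: 36.55
position: [0.5392, 0.0276, 0.3256]
ee_rot: [0.911, 0.412, 0.0, -0.0]
ft_force: [0.0, 0.4, 0.3]
grip_width: 0.698
grasp_force: 0.0
```

View pics/e.png

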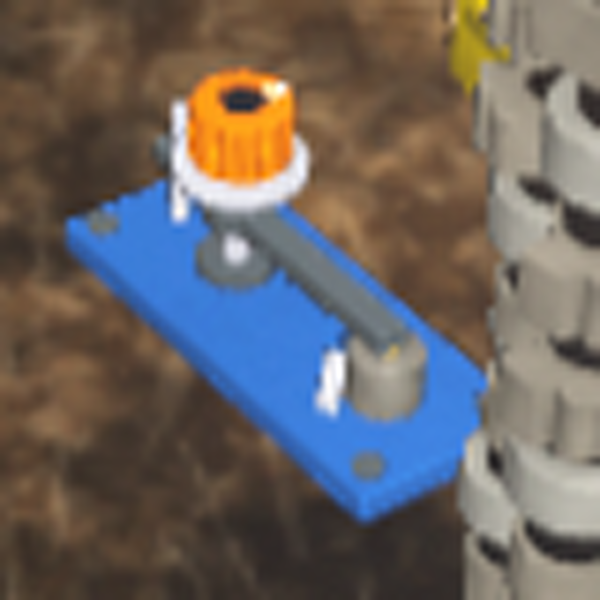

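```bash
python3 -c "
from workcell import manip
print(manip.hand_in())"
```

```text
the job is handed in; nothing more can be done
None
```

The job is handed in, with no verdict returned. The tappet is home in the V-stop, last seen upright, and was pressed in at about 8 N. I turned the knob 180° clockwise until the clutch slipped steadily at about 0.37 N m; I estimate 0.28 to 0.84 rad of slip, though the red mark was out of view. The arm is raised clear of everything.

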